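# Lay out the incoming-inspection kit in order of use

## Task

Lay the inspection kit into the pale grey tray in order of use, starting from the tray's handle end: the plug gauge goes in the first compartment, next to the carrying handle, and the pointed scriber in the middle one; the mirror already lies in the last compartment; leave it as it lies. Lay each instrument flat on the compartment floor, about mid-way along and straight along its compartment (either way round), and set it down rather than dropping it.

Things in the scene. Friction and masses are not known exactly. Their poses are not given: they have to be found in the camera images.
- tray: Pale tray fixed on the bench at any yaw, 232 x 180 mm, 16 mm high, walls and floor 4 mm. Origin: centre of the underside, z up. x runs along its row of three open compartments, each 72 mm wide (x) and 172 mm long (y), parted by dividers as high as the walls. Centres, at y = 0: first x = -76 mm, middle 0, last +76 mm. A wire carrying handle sticks 26 mm out of the first (-x) end, top 28 mm high.
- plug_mid (a point): Double-ended steel plug gauge lying loose on the bench, 130 g: dark eight-sided handle 60 mm long, 16 mm across flats, with a bright cylinder 11 mm in diameter at each end (34 mm long at +x, 20 mm at -x; 114 mm overall). The point is the handle's centre, half-way up (8 mm above the bench); x runs along the gauge. Grasp across the handle.
- scriber_mid (a point): Steel scriber lying loose on the bench, 60 g: dark eight-sided handle 80 mm long, 11 mm across flats, with one thin bright pointed needle (4 mm thick, 45 mm long) at +x (125 mm overall). The point is the handle's centre, half-way up (5.5 mm above the bench); x runs along the scriber. Grasp across the handle.
- mirror_mid (a point): Inspection mirror lying loose in the tray's last compartment, 130 mm long: eight-sided handle 70 mm long, 10 mm across, thin rod, round head 30 mm in diameter at +x. The point is the handle's centre; x runs along it. Leave it. (Bystanders on the bench, at most 30 mm high and not of the kit: flat spanner, nuts, V-anvil, round test block, caliper.)
Things that resemble listed ones, but are neither listed nor needed, are in the scene too. Leave any brown or yellow look-alike of the part that bears scriber_mid alone.

How it is judged:
By the outcome, as a careful person would: the job done as asked, in the order asked, and still so for the second after the job is handed in, with the robot touching nothing.
It also fails if it takes over 51 s, if anything falls off the work surface, if the arm or the gripper's body presses on something with over 40 N, if the wrist force passes 120 N, or if a joint passes its speed limit or range.

## Robot

A 6-joint arm with a two-finger parallel gripper is mounted at the origin on the work surface. World frame = base frame: x ahead of the robot, y to its left, z up, the work surface at z = 0. Lengths are in mm, angles in degrees, forces in N, time in s.
With the tool pointing down it reaches from about 300 to 850 mm from the base axis. Payload 4.2 kg.
Tool frame: the origin (TCP) lies midway between the tips of the shut fingers; the grasp point (between the pads) lies 19 mm behind it; x points along the fingers, z is the direction in which the jaws open and shut, and the axes are right-handed (so a half turn about x gives the same grasp; the last joint's range is limited). The gripper opens to 91 mm and grips with 3 to 60 N. Pads are 32 mm wide; open, the fingers measure 118 mm over their backs; the gripper's body (76 mm by 178 mm) begins 60 mm behind the grasp point.
Start: joints at [62.796, 18.312, 89.639, -0, 72.044, -1.146], TCP at [252.594, 516.569, 178.676] pointing down, gripper open.
Joint ranges: [-177.97, 177.97], [-48.28, 115.42], [12.27, 149.76], [-77.06, 257.06], [2.81, 150.46], [-146.56, 146.56]. Speed limits (degrees/s): [147.25, 147.25, 180, 180, 180, 180].

## Interface

Orientations are given as [roll, pitch, yaw] about the fixed x, y, z axes, in that order (R = Rz(yaw) Ry(pitch) Rx(roll)).
In Python, from workcell import env gives the robot as it stands.
- The arm moves only by the tool send_rows, never from a script. Its argument "commands" is a list that holds one entry, the list of rows, each a list of 6 numbers: the shift along the tool's x, y, z normalised to -1 to 1, where 1 is 0.1 m, then the turn, a rotation vector about the tool's x, y, z normalised to -1 to 1, where 1 is 2 pi rad. In form: [[[x, y, z, wx, wy, wz], ...]]. A call has 1 to 20 rows; each row is the pose to reach, as a shift and turn from the pose commanded when the call began, along the tool's axes at that moment, turning the shorter way round; what a row does not reach only later rows make up. A row lasts 1/8 s, in which the tool goes at most 62.5 mm and 10.7 degrees, less where a joint would pass 70% of its speed; a pose out of reach is approached as far as the arm can. A call with a number of a shift or a turn outside -1 to 1 is refused whole. A call with a gripper value outside its range is refused whole. "jaw" is the closure, from -1 (fully open) to 1 (shut), so that 0 is half open, set as the call begins (left out, the last holds). The fingers move at their own pace and stop on an object; "force" is the grip in N (left out, the last holds). Time passes only in rows, so rows that repeat a pose let the fingers close. It gives the time, the measured TCP pose, the force and the opening at its end, in the units of the state.
- env.state(): the state, without advancing time (a new reading comes with each control period).
- env.grab_frame(name): name is "scene" or "top"; returns (picture, depth): 420x560x3 uint8, red, green, blue; 420x560 float32, mm along the optical axis (not along the pixel's ray), 0 where there is no reading.
- env.get_calibration(name): a dict with "mtx" (3x3 intrinsics, pixels), "camera_from_world" (4x4, takes a point from world to camera coordinates). Camera axes: x right, y up, looking along -z (the intrinsics and any distortion apply to the point x, -y, -z); pixel columns grow to the right and rows downward; lengths in mm; the calibration is good to about 2 mm. A picture is of the moment at which its call begins. get_calibration takes no time and is no camera call.
- env.job_done(): hands the job in, once; it reports no verdict.
The state is a dict: "time_s": time; "qpos": joint angles; "qvel": joint speeds; "effort": joint torques, N m; "ee_pos": TCP position; "ee_rot": TCP orientation; "force": force on the tool from outside, world axes, zero at the start; "torque": the same for the moment, N m; "gripper_width": finger opening in mm.
Only numpy, scipy, OpenCV 4.12 (cv2) and the standard library are available. Lean on these libraries where they do the work, as an engineer would, in place of code of your own. Each camera call takes 0.05 s, during which the arm holds its last target.

## Working session

There is one attempt and no reset: what is moved stays moved. The work goes in short steps, Python scripts to look and compute and a tool call to move; the robot and the scene stay as the last step left them, time stands still between calls to the robot, and variables do not carry over. Pictures are saved under pics/ and viewed, and the job is handed in when it is done.

Besides the shell and the picture viewer there is one more tool, called after "Emit:" by a JSON object that holds its "op" and its "data", one argument or row to a line. send_rows: Moves the arm, as the interface text tells. Its arguments: {"type":"object","properties":{"commands":{"type":"array","items":{"type":"array","items":{"type":"array","items":{"type":"number","minimum":-1,"maximum":1}}}},"jaw":{"type":"number"},"force":{"type":"number"}},"required":["commands"]}

```bash
mkdir -p pics; ls; python3 - <<'E'
from workcell import env
import cv2,numpy as np
print(env.state())
for n in("scene","top"):
    p,d=env.grab_frame(n); c=env.get_calibration(n)
    cv2.imwrite(f"pics/{n}0.png",p[...,::-1]); np.savez(f"pics/{n}0.npz",p=p,d=d,**{k:np.array(v) for k,v in c.items()})
    print(n,c)
E
```

```text
pics
{'time_s': 0.0, 'qpos': array([ 6.27971006e+01,  1.83521277e+01,  8.97070919e+01, -1.18941648e-03,
        7.20420480e+01, -1.14520553e+00]), 'qvel': array([-0.04245331, -0.01092236,  0.01476801,  0.06351121,  0.02551408,
       -0.06893551]), 'effort': array([-1.50418393e-03, -4.12435162e+01, -2.31977141e+01,  7.26153539e-02,
        4.55036620e-02, -1.09290631e-04]), 'ee_pos': array([252.3254463 , 516.05133335, 177.8107968 ]), 'ee_rot': array([ 179.49457053,   89.89872597, -116.56275561]), 'force': array([ 0.01848614, -0.18862035, -0.83132153]), 'torque': array([-0.02021253,  0.0926237 , -0.04294737]), 'gripper_width': 91.20223088485118}
scene {'mtx': array([[509.58338616,   0.        , 273.16905124],
       [  0.        , 509.58338616, 213.28981462],
       [  0.        ,   0.        ,   1.        ]]), 'camera_from_world': array([[-5.33115557e-01,  8.46029769e-01,  4.62949586e-03,
         1.31262482e+02],
       [-6.60234686e-01, -4.19448182e-01,  6.23019567e-01,
         3.43431613e+02],
       [ 5.29034935e-01,  3.29084870e-01,  7.82192551e-01,
        -1.54395434e+03],
       [ 0.00000000e+00,  0.00000000e+00,  0.00000000e+00,
         1.00000000e+00]])}
top {'mtx': array([[465.08054829,   0.        , 278.93284517],
       [  0.        , 465.08054829, 216.63627084],
       [  0.        ,   0.        ,   1.        ]]), 'camera_from_world': array([[-1.07116764e-01, -9.94235031e-01,  4.76474835e-03,
         1.72551060e+02],
       [ 9.70979683e-01, -1.03578194e-01,  2.15569044e-01,
        -4.51546207e+02],
       [-2.13832771e-01,  2.77175322e-02,  9.76476976e-01,
        -9.07417209e+02],
       [ 0.00000000e+00,  0.00000000e+00,  0.00000000e+00,
         1.00000000e+00]])}
```

View pics/scene0.png

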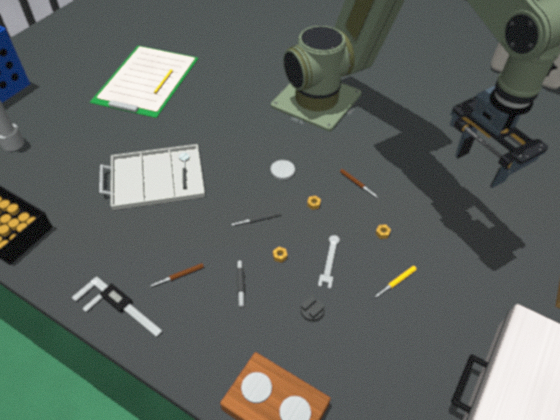

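View pics/top0.png

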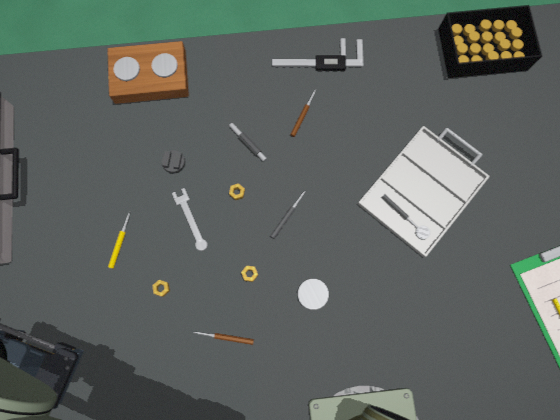

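The top view shows the tray at (424,191), with its handle at the upper right (461,147) and the mirror in the compartment farthest from it. Plug gauge candidate: (247,142), with a dark handle and two bright ends. There are four scriber-shaped things: dark (288,215), brown (303,114), brown (225,338) and yellow (118,243). The dark one fits, because brown and yellow are excluded. I'll confirm in a crop and measure.

```bash
cat >h.py <<'E'
import numpy as np,cv2
from workcell import env
def ray(uv,c,z):
    K=c["mtx"];T=c["camera_from_world"];uv=np.atleast_2d(np.float64(uv))
    d=np.c_[uv,np.ones(len(uv))]@np.linalg.inv(K).T
    d=d*[1,-1,-1]; R=T[:3,:3]; o=-R.T@T[:3,3]; w=d@R
    return o+w*((z-o[2])/w[:,2])[:,None]
def proj(P,c):
    q=np.atleast_2d(P)@c["camera_from_world"][:3,:3].T+c["camera_from_world"][:3,3]
    q=q*[1,-1,-1]@c["mtx"].T; return q[:,:2]/q[:,2:]
E
python3 - <<'E'
import cv2,numpy as np
p=cv2.imread("pics/top0.png")
a=cv2.resize(p[105:255,215:325],None,fx=3.6,fy=3.6,interpolation=cv2.INTER_CUBIC)
b=cv2.resize(p[115:265,350:500],None,fx=2.6,fy=2.6,interpolation=cv2.INTER_CUBIC)
H=540;o=np.zeros((H,a.shape[1]+b.shape[1],3),np.uint8);o[:a.shape[0],:a.shape[1]]=a;o[:b.shape[0],a.shape[1]:]=b
print(o.shape);cv2.imwrite("pics/crop.png",o)
# segmentation
from h import *
for n,zt in (("top",16),("scene",16)):
    z=np.load(f"pics/{n}0.npz"); p=z["p"].astype(int); 
    d=z["d"]
    g=p.astype(np.uint8)
    gray=cv2.cvtColor(g,cv2.COLOR_RGB2GRAY)
    m=((gray>120)&(p.max(2)-p.min(2)<30)).astype(np.uint8)
    k,l,s,ce=cv2.connectedComponentsWithStats(m)
    print(n)
    for i in range(1,k):
        if s[i,4]>15: print(i,s[i],ce[i].round(1), ray(ce[i],z,5)[0].round(1))
E
```

```text
(540, 786, 3)
top
1 [340  38   6  17  87] [342.9  45.9] [868.6 -70.8   5. ]
2 [346  39  18  27 247] [356.9  55.4] [ 840.6 -100.     5. ]
3 [152  53  25  23 463] [164.   64.4] [864.3 348.3   5. ]
4 [114  57  26  23 468] [126.   68.1] [864.2 436.    5. ]
5 [272  59  44   7 305] [293.4  62. ] [839.3  49.3   5. ]
6 [324  59  14   5  68] [330.5  61. ] [832.8 -36.8   5. ]
7 [307  90   9  15  39] [310.8  97.6] [745.9  20.1   5. ]
8 [229 123  13  12  65] [234.8 128.3] [689.4 198.9   5. ]
9 [ 359  126  131  131 8488] [424.9 189.3] [ 503.9 -201.3    5. ]
10 [258 152   8   9  40] [261.4 155.7] [618.6 146.    5. ]
11 [172 188  36  63 565] [190.1 219. ] [492.  312.4   5. ]
12 [292 191  14  17  48] [298.  199.8] [509.8  77.    5. ]
13 [121 213   9  18  49] [125.4 222.2] [499.8 450.7   5. ]
14 [541 246  19  16 176] [550.8 253.8] [ 335.6 -442.7    5. ]
15 [ 520  259   40   97 1887] [545.8 295.8] [ 250.5 -411.8    5. ]
16 [298 279  31  31 773] [312.9 293.8] [306.4  69.7   5. ]
17 [193 332  22   5  43] [204.7 333.7] [250.1 298.7   5. ]
18 [334 386  50  10 245] [357.4 389.8] [109.4   4.7   5. ]
19 [ 31
[... 1417 characters left out ...]
  54 477] [329.  262.1] [497.8 310.6   5. ]
53 [237 260   5   9  39] [239.  263.8] [612.8 138.2   5. ]
54 [ 72 276  36  25 301] [ 90.2 287.1] [ 840.  -105.5    5. ]
55 [151 277  19   9  58] [160.7 281. ] [744.4  16.1   5. ]
56 [375 285  15  12  55] [382.2 290.7] [501.2 445.9   5. ]
57 [109 291  13  11  79] [114.9 296. ] [827.3 -43.9   5. ]
58 [238 291   6  15  83] [240.5 298.2] [684.5 191.7   5. ]
59 [ 82 294  20  18 124] [ 91.6 302.4] [866.1 -75.6   5. ]
60 [ 471  303   89  117 7461] [523.4 370.7] [517.  760.6   5. ]
61 [124 304  38  32 403] [142.6 319.7] [838.1  45.4   5. ]
62 [241 373  31  30 717] [256.2 387.3] [829.7 328.6   5. ]
63 [280 396  31  24 620] [294.7 408.9] [825.1 413.1   5. ]
```

View pics/crop.png

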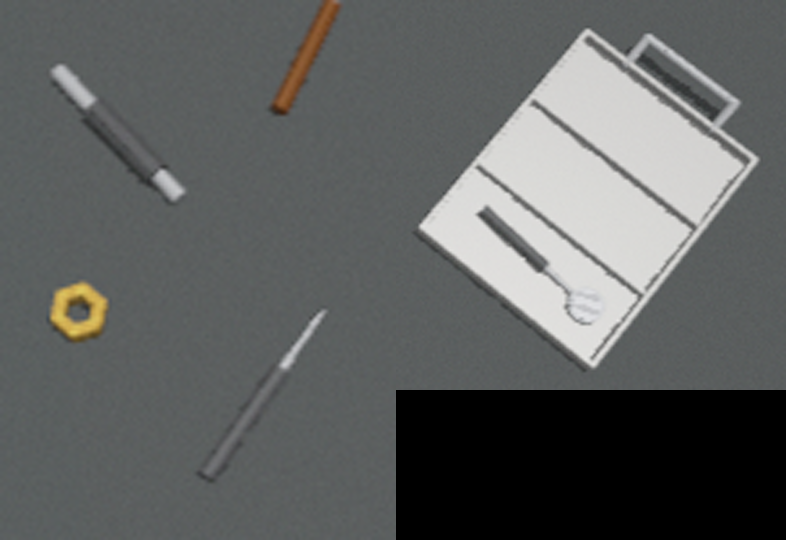

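The crop confirms it. The scriber at crop (265,395) has a dark handle and one thin point, and the plug gauge at (120,130) has a bright cylinder at each end, the longer one at upper left. The two views disagree by about 6 mm in y, so I'll check the calibration using depth and the known TCP.

```bash
python3 - <<'E'
from h import *
out=[]
for n in("top","scene"):
    z=np.load(f"pics/{n}0.npz");T=z["camera_from_world"];R=T[:3,:3];K=z["mtx"];d=z["d"]
    v,u=np.mgrid[0:420,0:560]
    D=d[...,None]*np.stack([(u-K[0,2])/K[0,0],-(v-K[1,2])/K[1,1],-np.ones_like(d)],-1)
    W=(D-T[:3,3])@R
    # bench points
    m=(W[...,0]>250)&(W[...,0]<800)&(abs(W[...,1])<350)&(abs(W[...,2])<15)&(z["p"].max(2)<75)
    P=W[m]; A=np.c_[P[:,:2],np.ones(len(P))]; s=np.linalg.lstsq(A,P[:,2],rcond=None)[0]
    print(n,"plane",s, "z at centre",s@[500,0,1],"gain xy err none")
    print("cam", -R.T@T[:3,3])
    for a in [("TCP",(252.3,516.05,177.8)),("base",(0,0,0))]: print(a[0],proj(a[1],z))
    p=z["p"][...,::-1]
    c=proj((252.3,516.05,177.8),z)[0].astype(int)
    x0,y0=max(0,c[0]-60),max(0,c[1]-70)
    q=cv2.resize(p[y0:y0+110,x0:x0+120],None,fx=3.2,fy=3.2,interpolation=cv2.INTER_CUBIC)
    cv2.circle(q,tuple(int((c[i]-(x0,y0)[i])*3.2) for i in(0,1)),4,(0,0,255),1); out.append(q)
h=max(o.shape[0] for o in out); out=[cv2.copyMakeBorder(o,0,h-o.shape[0],0,0,0) for o in out]
o=np.hstack(out);print(o.shape);cv2.imwrite("pics/tcp.png",o)
E
```

```text
top plane [ 0.00852154  0.00651835 -1.78884009] z at centre 2.4719280662723904 gain xy err none
cam [262.88976854 149.93733375 982.58923376]
TCP [[ 58.43119638 349.94144477]]
base [[367.37082167 448.06824682]]
scene plane [ 0.01238053  0.01015113 -3.6878865 ] z at centre 2.5023766050084992 gain xy err none
cam [1113.52931518  541.09181039  993.09728641]
TCP [[474.014943  180.3665969]]
base [[316.49234026  99.93993117]]
(352, 768, 3)
```

View pics/tcp.png

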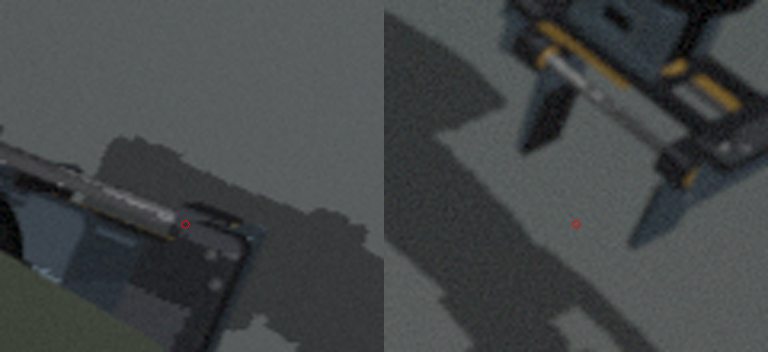

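```bash
cat >>h.py <<'E'
from scipy.spatial.transform import Rotation as Ro
def load(n,tag="0"): 
    z=np.load(f"pics/{n}{tag}.npz"); return {k:z[k] for k in z.files}
def world(z):
    T=z["camera_from_world"];R=T[:3,:3];K=z["mtx"];d=z["d"]
    v,u=np.mgrid[0:420,0:560]
    D=d[...,None]*np.stack([(u-K[0,2])/K[0,0],-(v-K[1,2])/K[1,1],-np.ones_like(d)],-1)
    return (D-T[:3,3])@R
E
python3 - <<'E'
from h import *
Z={n:load(n) for n in("top","scene")}
def feats(z,n):
    p=z["p"].astype(int);out={}
    hsv=cv2.cvtColor(z["p"],cv2.COLOR_RGB2HSV)
    m=((hsv[...,0]>15)&(hsv[...,0]<32)&(hsv[...,1]>120)&(hsv[...,2]>120)).astype(np.uint8)
    m=cv2.morphologyEx(m,cv2.MORPH_CLOSE,np.ones((7,7)))
    k,l,s,ce=cv2.connectedComponentsWithStats(m)
    return [ (s[i,4],ce[i]) for i in range(1,k) if s[i,4]>60]
for n,z in Z.items():
    print(n)
    for a,c in feats(z,n): print(a,c.round(1),ray(c,z,5)[0].round(1))
    W=world(z)
    m=(W[...,0]>250)&(W[...,0]<800)&(abs(W[...,1])<350)&(abs(W[...,2])<15)&(z["p"].max(2)<75)
    P=W[m]; s=np.linalg.lstsq(np.c_[P[:,:2],np.ones(len(P))],P[:,2],rcond=None)[0]
    r=P[:,2]-np.c_[P[:,:2],np.ones(len(P))]@s; print(len(P),"rms",r.std(),s)
    nv=np.array([-s[0],-s[1],1]);nv/=np.linalg.norm(nv)
    C=Ro.from_rotvec(np.cross(nv,[0,0,1])).as_matrix()
    o=-z["camera_from_world"][:3,:3].T@z["camera_from_world"][:3,3]
    # new camera: orientation rotated by C about o, shift z
    R2=z["camera_from_world"][:3,:3]@C.T
    W2=(P-o)@C.T+o; o2=o-[0,0,W2[:,2].mean()]
    T=np.eye(4);T[:3,:3]=R2;T[:3,3]=-R2@o2
    z2=dict(z,camera_from_world=T)
    print("tilt corrected")
    for a,c in feats(z,n): print(ray(c,z2,5)[0].round(1))
E
```

```text
top
2450 [488.1  40.3] [ 847.5 -413.1    5. ]
174 [236.4 190.9] [543.9 208.1   5. ]
243 [116.1 249.1] [443.5 472.3   5. ]
191 [249.  273.3] [362.8 197.5   5. ]
197 [160.3 287.7] [352.7 383.8   5. ]
71 [556.7 304.2] [ 231.  -430.4    5. ]
547 rms 4.938482507329274 [ 0.00852154  0.00651835 -1.78884009]
tilt corrected
[ 837.5 -417.9    5. ]
[534.4 201.5   5. ]
[434.3 464.3   5. ]
[354.2 191.    5. ]
[344.  376.6   5. ]
[ 222.6 -438.3    5. ]
scene
64 [163.   80.8] [ 182.4 -446.7    5. ]
907 [ 11.2 220.8] [ 808.3 -402.2    5. ]
121 [313.6 201.1] [357.2 190.8   5. ]
138 [383.  230.3] [347.4 377.6   5. ]
151 [279.6 253.2] [537.9 201.5   5. ]
203 [402.3 276.2] [442.6 468.6   5. ]
380 rms 4.465007664570098 [ 0.01238053  0.01015113 -3.6878865 ]
tilt corrected
[ 164.5 -462.8    5. ]
[ 796.9 -410.     5. ]
[347.1 181.8   5. ]
[338.8 368.5   5. ]
[528.7 193.3   5. ]
[435.  459.1   5. ]
```

```bash
python3 - <<'E'
from h import *
for n in("top","scene"):
    z=load(n);W=world(z)
    m=(W[...,0]>250)&(W[...,0]<800)&(abs(W[...,1])<350)&(abs(W[...,2])<20)
    P=W[m]
    for _ in range(8):
        s=np.linalg.lstsq(np.c_[P[:,:2],np.ones(len(P))],P[:,2],rcond=None)[0]
        r=P[:,2]-np.c_[P[:,:2],np.ones(len(P))]@s; P=P[abs(r)<max(2.0*r.std(),2)]
    print(n,len(P),r.std(),s.round(4),s@[500,0,1])
    # height above plane of known features
    for nm,uv in {"top":{"tray":(420,150),"block":(313,294)},"scene":{"tray":(125,180),"block":(282,168)}}[n].items():
        w=np.median(W[uv[1]-3:uv[1]+4,uv[0]-3:uv[0]+4].reshape(-1,3),0);print(nm,w.round(1),"h",(w[2]-s@[w[0],w[1],1]).round(1))
E
```

```text
top 60287 1.4304190138504498 [ 3.000e-04  9.000e-04 -4.152e-01] -0.26284035294806346
tray [ 595.3 -206.5    3.5] h 3.9
block [305.6  70.4  11.5] h 11.7
scene 39448 1.5546125724938524 [ 0.0006 -0.001  -0.3575] -0.0814910008517793
tray [ 557.7 -261.7    3.5] h 3.3
block [309.5  66.2  12.3] h 12.6
```

```bash
python3 - <<'E'
from h import *
F={"top":dict(L=(234.8,128.3),S=(261.4,155.7),N=(298,199.8)),"scene":dict(L=(240.5,298.2),S=(239,263.8),N=(240.6,221.8))}
res={}
for n in F:
    z=load(n);f=F[n]
    L=ray(f["L"],z,9)[0];S=ray(f["S"],z,9)[0]
    c=(S+(L-S)*40/87); print(n,"plug",c.round(1),"len",np.linalg.norm(L-S).round(1),"yaw",np.degrees(np.arctan2(*(L-S)[[1,0]])).round(1))
    # scriber: mask pixels by deviation from bench
    g=cv2.cvtColor(z["p"],cv2.COLOR_RGB2LAB).astype(float)
    bx={"top":(262,186,312,244),"scene":(226,208,288,232)}[n]
    gg=g[bx[1]:bx[3],bx[0]:bx[2]]; med=np.median(gg.reshape(-1,3),0)
    gray=gg[...,0]-med[0]
    print("bench L",med, "range",gray.min(),gray.max())
    m=(abs(gray)>14).astype(np.uint8); k,l,s,ce=cv2.connectedComponentsWithStats(m,connectivity=8)
    i=1+np.argmax(s[1:,4]); v,u=np.nonzero(l==i)
    pts=ray(np.c_[u+bx[0],v+bx[1]],z,5.5)[:,:2]; mu=pts.mean(0); _,_,V=np.linalg.svd(pts-mu); t=(pts-mu)@V[0]
    needle=ray(f["N"],z,5.5)[0][:2]; d=V[0]*np.sign((needle-mu)@V[0]); t=(pts-mu)@d
    print(n,"scriber area",s[i,4],"len",np.ptp(t).round(1),"mid",(mu+d*(t.min()+40)).round(1),"fromtip",(mu+d*(t.max()-85)).round(1),"yaw",np.degrees(np.arctan2(d[1],d[0])).round(1))
    # tray: bright hull minus handle
    lab=cv2.cvtColor(z["p"],cv2.COLOR_RGB2GRAY)
    m=(lab>135).astype(np.uint8); 
    m=cv2.morphologyEx(m,cv2.MORPH_CLOSE,np.ones((5,5))); m=cv2.morphologyEx(m,cv2.MORPH_OPEN,np.ones((11,11)))
    seed={"top":(420,160),"scene":(160,180)}[n]
    k,l,s,ce=cv2.connectedComponentsWithStats(m); i=l[seed[1],seed[0]]
    cs,_=cv2.findContours((l==i).astype(np.uint8),cv2.RETR_EXTERNAL,cv2.CHAIN_APPROX_NONE)
    w=ray(cs[0][:,0],z,16)[:,:2].astype(np.float32); r=cv2.minAreaRect(w); print("tray",np.round(r[0],1),np.round(r[1],1),round(r[2],1),cv2.boxPoints(r).round(0).tolist(), s[i])
    im=z["p"][...,::-1].copy(); b=cv2.boxPoints(r); q=proj(np.c_[b,np.full(4,16.)],z).astype(int); cv2.polylines(im,[q],True,(0,0,255),1)
    x0,y0,ww,hh=s[i][:4]; cv2.imwrite(f"pics/tr_{n}.png",cv2.resize(im[y0-15:y0+hh+15,x0-15:x0+ww+15],None,fx=3,fy=3,interpolation=cv2.INTER_CUBIC))
s=env.state();R=Ro.from_euler("xyz",s["ee_rot"],degrees=True).as_matrix();print(R.round(3))
E
```

```text
top plug [649.6 170.3   9. ] len 88.1 yaw 36.8
bench L [102. 127. 127.] range -39.0 99.0
top scriber area 96 len 119.6 mid [469.  113.4] fromtip [465. 117.] yaw -41.6
tray [ 505.9 -199.8] [181.4 243.5] 43.3 [[356.0, -173.0], [523.0, -351.0], [655.0, -226.0], [488.0, -49.0]] [ 363  130  122  122 8695]
scene plug [647.6 164.3   9. ] len 89.1 yaw 36.7
bench L [ 98. 126. 128.] range -41.0 96.0
scene scriber area 158 len 125.8 mid [468.9 117.4] fromtip [469.5 116.8] yaw -45.6
tray [ 504.5 -199.3] [186.8 235.6] 43.1 [[356.0, -177.0], [517.0, -349.0], [653.0, -222.0], [492.0, -50.0]] [ 110  145   94   61 4734]
[[-0.001 -0.898  0.439]
 [-0.001  0.439  0.898]
 [-1.     0.    -0.002]]
```

View pics/tr_top.png

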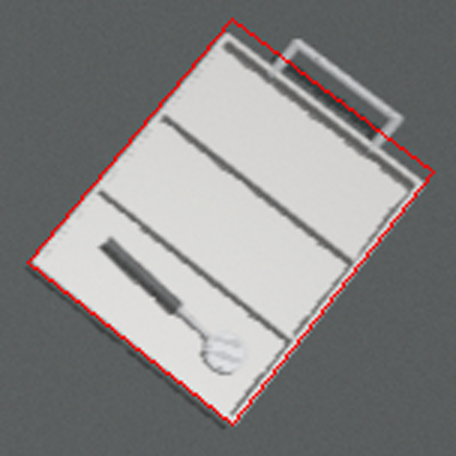

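View pics/tr_scene.png

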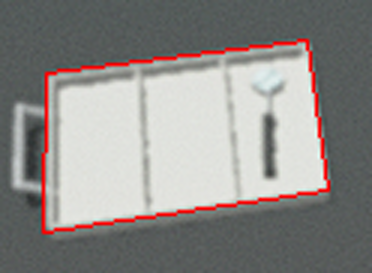

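```bash
python3 - <<'E'
from h import *
C={"top":[(423.1,126.5),(488.8,175.8),(424.6,256.5),(358.5,204.2)],"scene":[(95+46/3,130+73/3),(95+308/3,130+41/3),(95+329/3,130+187/3),(95+43/3,130+229/3)]}
for n in C:
    z=load(n);w=ray(C[n],z,16)[:,:2]; e=np.roll(w,-1,0)-w
    print(n,w.round(1).tolist(),"ctr",w.mean(0).round(1),"len",np.linalg.norm(e,axis=1).round(1),"ang",np.degrees(np.arctan2(e[:,1],e[:,0])).round(1))
# dividers lines from top, in floor/top; mirror
z=load("top")
for a,b in [((348+165/3,115+118/3),(348+350/3,115+262/3)),((348+100/3,115+191/3),(348+288/3,115+341/3))]:
    w=ray([a,b],z,16)[:,:2];d=w[1]-w[0];print("div",w.mean(0).round(1),np.degrees(np.arctan2(d[1],d[0])).round(1))
z=load("scene")
for a,b in [((95+141/3,130+70/3),(95+149/3,130+209/3)),((95+225/3,130+60/3),(95+238/3,130+198/3))]:
    w=ray([a,b],z,16)[:,:2];d=w[1]-w[0];print("div",w.mean(0).round(1),np.degrees(np.arctan2(d[1],d[0])).round(1))
E
```

```text
top [[644.9, -218.8], [516.6, -341.2], [357.3, -171.4], [483.6, -50.0]] ctr [ 500.6 -195.3] len [177.3 232.8 175.2 233.5] ang [-136.3  133.2   43.9  -46.3]
scene [[516.1, -348.6], [357.0, -175.5], [488.3, -52.6], [651.4, -223.8]] ctr [ 503.2 -200.1] len [235.1 179.9 236.4 184.1] ang [ 132.6   43.1  -46.4 -137.3]
div [ 524.2 -220.4] -136.8
div [ 473.2 -165.1] -137.0
div [ 527.8 -221.9] 43.6
div [ 478.  -166.7] 43.1
```

```bash
cat >>h.py <<'E'
def axes(phi):
    f=np.radians(phi);return np.array([[0,0,-1.],[-np.sin(f),np.cos(f),0],[np.cos(f),np.sin(f),0]])
def rel(p,phi,q,phi2=None):
    d=axes(phi)@(np.array(q)-p)/100; return d.round(3),(0 if phi2 is None else round(-(phi2-phi)/360,4))
def go(p,phi,s,wx=0): return np.array(p)+axes(phi).T@(np.array(s)*100), phi-360*wx
E
python3 - <<'E'
from h import *
for n,(b,t) in {"top":((272.5,236.7),(305.3,191.1)),"scene":((281,215),(231,223))}.items():
    z=load(n);w=ray([b,t],z,5.5)[:,:2];d=w[1]-w[0];L=np.hypot(*d);print(n,L.round(1),np.degrees(np.arctan2(d[1],d[0])).round(1),(w[0]+d*40/125).round(1))
p,f=np.array([252.594,516.569,178.676]),63.94
p,f=go(p,f,(0,-1,-.3),0.325);print(p,f)
print(rel(p,f,(648.6,167.3,60),-53.2))
E
```

```text
top 123.4 -41.4 [464.4 114.4]
scene 124.8 -46.1 [467.5 116. ]
[329.2480856  445.68775311 178.676     ] -53.06
(array([1.187, 0.879, 4.144]), 0.0004)
```

Emit:
{"op": "send_rows", "data": {
  "commands": [
    [[0, -0.3, -0.1, 0.029, 0, 0], [0, -0.6, -0.2, 0.058, 0, 0], [0, -1, -0.3, 0.087, 0, 0], [0, -1, -0.3, 0.116, 0, 0], [0, -1, -0.3, 0.145, 0, 0], [0, -1, -0.3, 0.174, 0, 0], [0, -1, -0.3, 0.203, 0, 0], [0, -1, -0.3, 0.232, 0, 0], [0, -1, -0.3, 0.261, 0, 0], [0, -1, -0.3, 0.29, 0, 0], [0, -1, -0.3, 0.319, 0, 0], [0, -1, -0.3, 0.325, 0, 0]]
  ],
  "jaw": -1
}}

```text
time_s: 1.6
ee_pos: [329.0, 445.4, 178.2]
ee_rot: [-74.8, 89.9, -128.0]
force: [-0.5, -0.2, 0.2]
gripper_width: 91.2
```

Emit:
{"op": "send_rows", "data": {
  "commands": [
    [[0, 0.15, 0.4, 0, 0, 0], [0, 0.3, 0.8, 0, 0, 0], [0, 0.4, 1, 0, 0, 0]]
  ]
}}

```text
time_s: 1.98
ee_pos: [422.4, 388.7, 178.3]
ee_rot: [-93.3, 90.0, -146.4]
force: [-1.1, 0.1, -0.1]
gripper_width: 91.1
```

Emit:
{"op": "send_rows", "data": {
  "commands": [
    [[0, 0.15, 0.4, 0, 0, 0], [0, 0.3, 0.8, 0, 0, 0], [0, 0.4, 1, 0, 0, 0]]
  ]
}}

```text
time_s: 2.35
ee_pos: [514.4, 333.2, 178.3]
ee_rot: [-140.0, 90.0, 166.9]
force: [0.2, -0.2, 0.1]
gripper_width: 90.6
```

Emit:
{"op": "send_rows", "data": {
  "commands": [
    [[0.1, 0, 0.4, 0, 0, 0], [0.2, 0.05, 0.8, 0, 0, 0], [0.3, 0.08, 1, 0, 0, 0]]
  ]
}}

```text
time_s: 2.72
ee_pos: [580.5, 258.3, 148.1]
ee_rot: [-172.7, 90.0, 134.2]
force: [-0.0, 0.6, 0.3]
gripper_width: 91.2
```

Emit:
{"op": "send_rows", "data": {
  "commands": [
    [[0.2, 0, 0.4, 0, 0, 0], [0.4, 0, 0.8, 0, 0, 0], [0.6, 0, 1, 0, 0, 0], [0.8, 0, 1.0, 0, 0, 0], [0.8, 0, 1.0, 0, 0, 0]]
  ]
}}

```text
time_s: 3.35
ee_pos: [638.1, 179.3, 66.4]
ee_rot: [-122.9, 89.7, -176.0]
force: [0.3, -0.2, 0.7]
gripper_width: 91.4
```

```bash
python3 - <<'E'
from h import *
p,f=np.array([252.594,516.569,178.676]),63.94
for s,w in [((0,-1,-.3),.325),((0,.4,1),0),((0,.4,1),0),((.3,.08,1),0),((.8,0,1),0)]: p,f=go(p,f,s,w)
print(p,f,rel(p,f,(648.6,167.3,4),-53.2)); s=env.state(); print(s["ee_pos"],s["qpos"],s["time_s"])
o=[]
for n in("scene","top"):
    P,d=env.grab_frame(n);z=env.get_calibration(n)
    c=proj((648.6,167.3,20),z)[0].astype(int); print(n,c,proj(s["ee_pos"],z))
    o.append(cv2.resize(P[c[1]-60:c[1]+60,c[0]-62:c[0]+62,::-1],None,fx=3.2,fy=3.2,interpolation=cv2.INTER_CUBIC))
cv2.imwrite("pics/hov1.png",np.hstack(o))
E
```

```text
[639.9747769  178.86773266  68.676     ] -53.06 (array([ 0.647, -0.001,  0.144]), 0.0004)
[638.12196731 179.34982366  66.43717123] [1.46757247e+01 3.08881094e+01 8.59534888e+01 5.72596779e-02
 6.34302920e+01 6.76921949e+01] 3.35
scene [240 277] [[246.70431599 265.26100901]]
top [250 141] [[243.69364869 138.42326389]]
```

View pics/hov1.png

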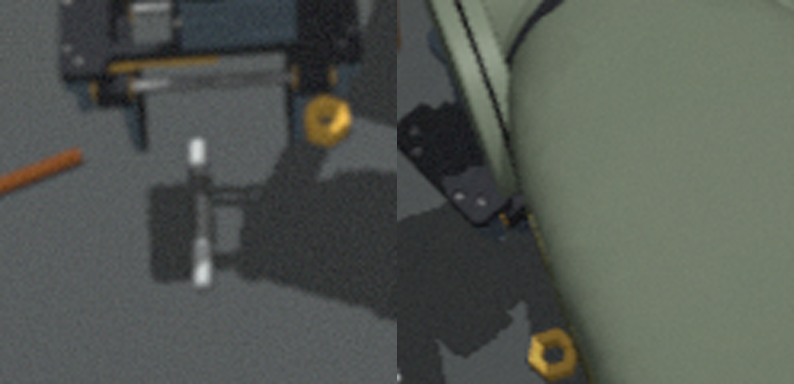

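The scene view shows the open fingers straddling the gauge handle at crop (200,215). I'll descend.

Emit:
{"op": "send_rows", "data": {
  "commands": [
    [[0.2, 0, 0.14, 0, 0, 0], [0.4, 0, 0.14, 0, 0, 0], [0.55, 0, 0.14, 0, 0, 0], [0.6, 0, 0.14, 0, 0, 0], [0.6, 0, 0.14, 0, 0, 0], [0.6, 0, 0.14, 0, 0, 0]]
  ]
}}

```text
time_s: 4.2
ee_pos: [649.1, 167.9, 9.4]
ee_rot: [68.7, 89.9, 15.6]
force: [0.2, -0.6, 0.2]
gripper_width: 90.9
```

Emit:
{"op": "send_rows", "data": {
  "commands": [
    [[0.03, 0, 0, 0, 0, 0], [0.05, 0, 0, 0, 0, 0], [0.05, 0, 0, 0, 0, 0]]
  ]
}}

```text
time_s: 4.58
ee_pos: [648.3, 167.7, 3.5]
ee_rot: [-125.6, 90.0, -178.7]
force: [-0.1, -0.6, -0.2]
gripper_width: 90.8
```

Emit:
{"op": "send_rows", "data": {
  "commands": [
    [[0, 0, 0, 0, 0, 0], [0, 0, 0, 0, 0, 0], [0, 0, 0, 0, 0, 0], [0, 0, 0, 0, 0, 0], [0, 0, 0, 0, 0, 0], [0, 0, 0, 0, 0, 0], [0, 0, 0, 0, 0, 0], [0, 0, 0, 0, 0, 0]]
  ],
  "jaw": 1,
  "force": 25
}}

```text
time_s: 5.58
ee_pos: [648.4, 167.7, 3.7]
ee_rot: [112.9, 90.0, 59.9]
force: [0.7, 0.5, -0.1]
gripper_width: 13.9
```

Emit:
{"op": "send_rows", "data": {
  "commands": [
    [[0, 0, 0, 0, 0, 0], [0, 0, 0, 0, 0, 0], [-0.1, 0, 0, 0, 0, 0], [-0.3, 0, 0, 0, 0, 0], [-0.6, 0, 0, 0, 0, 0], [-0.8, 0, 0, 0, 0, 0], [-0.8, 0, 0, 0, 0, 0]]
  ]
}}

```text
time_s: 6.45
ee_pos: [649.9, 168.1, 86.3]
ee_rot: [67.3, 89.7, 14.3]
force: [-0.1, -0.0, 0.9]
gripper_width: 0.2
```

```bash
python3 - <<'E'
from h import *
s=env.state();print(s["gripper_width"],s["ee_pos"])
z=env.get_calibration("scene");P,d=env.grab_frame("scene")
c=proj(s["ee_pos"],z)[0].astype(int);print(c)
cv2.imwrite("pics/lift1.png",cv2.resize(P[c[1]-70:c[1]+70,c[0]-80:c[0]+80,::-1],None,fx=4,fy=4,interpolation=cv2.INTER_CUBIC))
E
```

```text
0.20148613184165115 [649.93966166 168.07879531  86.28134754]
[238 261]
```

View pics/lift1.png

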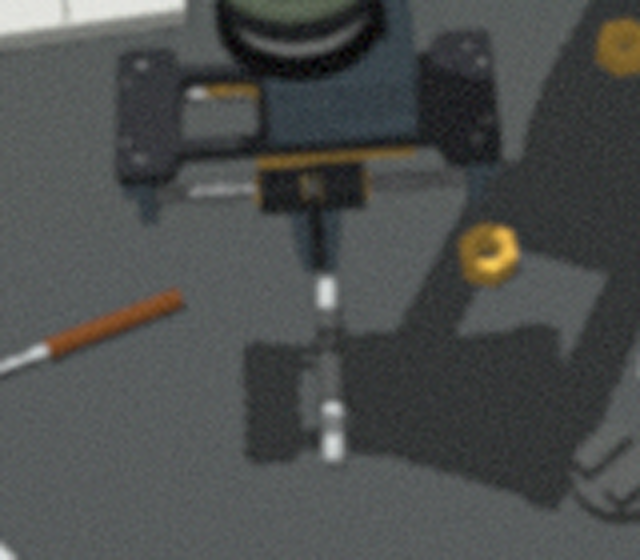

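The gauge did not come up. It sits unmoved at scene px (239.5,264)-(241,298), and the fingers closed on nothing. I'll check the real tip position against the reported TCP using depth.

```bash
python3 - <<'E'
from h import *
for n in("scene","top"):
    P,d=env.grab_frame(n);z=env.get_calibration(n);s=env.state()
    zz=dict(z,p=P,d=d);np.savez(f"pics/{n}1.npz",**zz);W=world(zz)
    e=s["ee_pos"]; r=np.hypot(W[...,0]-e[0],W[...,1]-e[1]); m=(r<35)&(W[...,2]>25)
    q=W[m]; print(n,e.round(1),s["force"].round(1),len(q)); 
    if len(q):
        i=np.argsort(q[:,2])[:25]; print(q[i].round(0).tolist())
    print(proj(e,z))
    if n=="scene":
        v,u=np.mgrid[0:420,0:560]
        for vv in range(246,270,2): print(vv,[int(x) for x in W[vv,230:248:2,2]], P[vv,230:248:2].max(-1))
E
```

```text
scene [648.  167.6  83.5] [ 0.4 -0.2 -0.3] 2930
[[656.0, 182.0, 119.0], [660.0, 182.0, 121.0], [667.0, 172.0, 122.0], [662.0, 181.0, 122.0], [661.0, 178.0, 123.0], [659.0, 182.0, 123.0], [657.0, 181.0, 123.0], [667.0, 175.0, 123.0], [664.0, 175.0, 124.0], [659.0, 177.0, 124.0], [665.0, 174.0, 125.0], [667.0, 173.0, 126.0], [662.0, 181.0, 126.0], [665.0, 171.0, 126.0], [660.0, 180.0, 127.0], [663.0, 175.0, 127.0], [668.0, 171.0, 127.0], [658.0, 184.0, 127.0], [657.0, 183.0, 129.0], [668.0, 171.0, 129.0], [665.0, 172.0, 130.0], [666.0, 175.0, 131.0], [659.0, 182.0, 131.0], [664.0, 176.0, 131.0], [660.0, 178.0, 132.0]]
[[239.19394765 261.73163176]]
246 [0, 165, 168, 165, 166, 167, 165, -3, 0] [85 65 63 32 48 63 73 91 91]
248 [0, 161, 160, 157, 155, 160, 162, 1, 0] [89 69 66 46 38 68 69 94 92]
250 [0, 152, 154, 150, 150, 149, 151, -2, -3] [88 77 65 41 38 67 71 89 89]
252 [-2, -3, 145, 143, 144, 146, 144, 0, 0] [92 80 69 43 41 65 76 90 91]
254 [1, 1, 140, 138, 136, 138, 140, 0, 0] [96 82 69 49 37 63 77 92 87]
256 [-1, -3, 134, 134, 0, 134, 129, 0, 2] [91 90 73 46 37 54 78 88 91]
258 [0, -
[... 388 characters left out ...]
6, -1, -5] [ 93  94  90  92 120 114  85  91  96]
top [647.7 167.5  82.8] [-0.3  0.  -0.6] 1542
[[632.0, 138.0, 413.0], [623.0, 145.0, 414.0], [632.0, 140.0, 414.0], [626.0, 141.0, 414.0], [633.0, 136.0, 414.0], [624.0, 142.0, 415.0], [622.0, 182.0, 415.0], [617.0, 163.0, 415.0], [621.0, 174.0, 415.0], [619.0, 160.0, 415.0], [623.0, 170.0, 415.0], [627.0, 141.0, 416.0], [625.0, 153.0, 416.0], [623.0, 156.0, 416.0], [630.0, 143.0, 416.0], [629.0, 147.0, 416.0], [625.0, 142.0, 416.0], [631.0, 143.0, 416.0], [618.0, 177.0, 416.0], [626.0, 157.0, 416.0], [625.0, 148.0, 416.0], [618.0, 163.0, 416.0], [621.0, 177.0, 416.0], [630.0, 147.0, 416.0], [622.0, 174.0, 416.0]]
[[248.41983546 130.51898437]]
```

```bash
python3 - <<'E'
from h import *
z=load("scene","0");W=world(z);e=np.array([252.3,516.05,177.8])
for (u,v) in[(457,157),(492,187)]:
    B=W[v-12:v+6,u-8:u+9].reshape(-1,3);B=B[B[:,2]>60];i=np.argsort(B[:,2])[:8];print(B[i].round(0).tolist())
    b=B[i].mean(0); print("rel along y,z tool",(axes(63.94)@(b-e)).round(1))
z=load("scene","1");W=world(z);e=np.array([648,167.6,83.5])
B=W[240:262,226:252].reshape(-1,3);B=B[B[:,2]>60]
q=(B-e)@axes(-53.06).T
print(q.min(0),q.max(0)); 
for a in range(-100,-20,8):
    k=q[(q[:,0]>=a)&(q[:,0]<a+8)]; 
    if len(k): print(a,len(k),k[:,1].min().round(),k[:,1].max().round(),k[:,2].min().round(),k[:,2].max().round())
E
```

```text
[[236.0, 471.0, 211.0], [247.0, 463.0, 213.0], [245.0, 467.0, 214.0], [234.0, 474.0, 214.0], [247.0, 465.0, 214.0], [235.0, 472.0, 214.0], [230.0, 475.0, 214.0], [245.0, 469.0, 214.0]]
rel along y,z tool [-35.6  -9.3 -47.1]
[[286.0, 550.0, 212.0], [289.0, 552.0, 213.0], [285.0, 550.0, 217.0], [288.0, 551.0, 218.0], [290.0, 553.0, 218.0], [291.0, 558.0, 218.0], [293.0, 554.0, 218.0], [292.0, 556.0, 218.0]]
rel along y,z tool [-38.7 -16.9  49.4]
[-9.09597286e+02  9.06143232e-01 -2.48793475e+01] [-35.97975156 596.54192092  20.82115113]
-100 6 9.0 19.0 0.0 4.0
-92 30 10.0 19.0 -11.0 13.0
-84 30 13.0 20.0 -11.0 13.0
-76 28 7.0 19.0 -10.0 12.0
-68 25 1.0 20.0 -10.0 12.0
-60 25 14.0 20.0 -10.0 10.0
-52 16 16.0 20.0 -7.0 11.0
-44 17 15.0 19.0 -7.0 9.0
-36 1 15.0 15.0 -7.0 -7.0
```

Depth puts the finger ends about 35 mm short of the reported TCP, both open and shut. My grasp closed above the handle. I'll reopen and go lower, watching the force.

Emit:
{"op": "send_rows", "data": {
  "commands": [
    [[0.2, 0, 0, 0, 0, 0], [0.4, 0, 0, 0, 0, 0], [0.55, 0, 0, 0, 0, 0], [0.6, 0, 0, 0, 0, 0], [0.6, 0, 0, 0, 0, 0], [0.6, 0, 0, 0, 0, 0], [0.7, 0, 0, 0, 0, 0], [0.8, 0, 0, 0, 0, 0], [0.8, 0, 0, 0, 0, 0]]
  ],
  "jaw": -0.3
}}

```text
time_s: 7.72
ee_pos: [647.3, 167.4, 2.2]
ee_rot: [-114.8, 89.8, -167.9]
force: [-1.1, 0.4, -0.5]
gripper_width: 59.2
```

Emit:
{"op": "send_rows", "data": {
  "commands": [
    [[0.04, 0, 0, 0, 0, 0], [0.08, 0, 0, 0, 0, 0], [0.12, 0, 0, 0, 0, 0], [0.15, 0, 0, 0, 0, 0], [0.15, 0, 0, 0, 0, 0]]
  ]
}}

```text
time_s: 8.35
ee_pos: [648.2, 167.6, -11.7]
ee_rot: [-120.0, 90.0, -173.0]
force: [0.7, 0.8, 0.0]
gripper_width: 59.4
```

```bash
python3 - <<'E'
from h import *
z=env.get_calibration("scene");P,d=env.grab_frame("scene");s=env.state();print(s["ee_pos"],s["force"],s["gripper_width"])
W=world(dict(z,d=d)); 
q=(W.reshape(-1,3)-s["ee_pos"])@axes(-53.06).T; w=W.reshape(-1,3)
k=(abs(q[:,1])<30)&(abs(q[:,2])<75)
for lo,hi in((-75,-20),(20,75)):
    m=k&(q[:,2]>lo)&(q[:,2]<hi)&(w[:,2]>10); a=q[m]; b=w[m]; i=np.argsort(b[:,2])[:12]; print(b[i].round(0)[:, 2],a[i].mean(0).round(0))
cv2.imwrite("pics/low1.png",cv2.resize(P[210:340,170:320,::-1],None,fx=4,fy=4,interpolation=cv2.INTER_CUBIC))
E
```

```text
[648.3800771  167.7126508  -11.42016092] [-0.65462674  0.4283124   0.55673585] 59.105069223167185
[27. 28. 28. 29. 30. 31. 31. 32. 32. 33. 34. 35.] [-42.  16. -33.]
[23. 24. 26. 29. 29. 31. 32. 33. 34. 35. 36. 37.] [-42.  16.  35.]
```

View pics/low1.png

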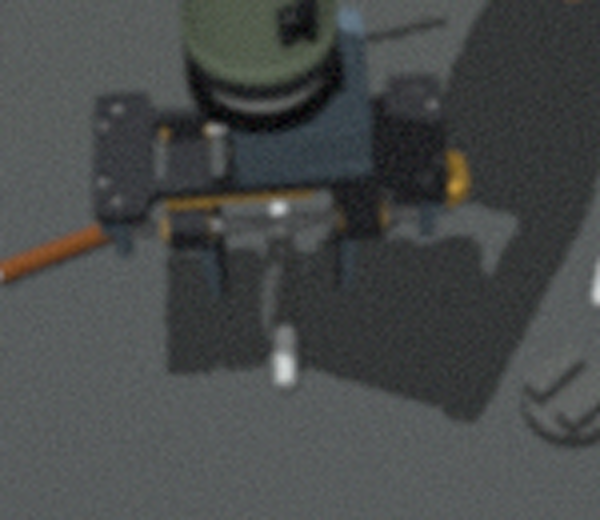

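At reported z = -11 there is no contact, and the tips sit at about z = 24 on either side of the handle. I'll go 19 mm lower.

Emit:
{"op": "send_rows", "data": {
  "commands": [
    [[0.05, 0, 0, 0, 0, 0], [0.1, 0, 0, 0, 0, 0], [0.15, 0, 0, 0, 0, 0], [0.15, 0, 0, 0, 0, 0]]
  ]
}}

```text
time_s: 8.9
ee_pos: [647.9, 167.6, -27.1]
ee_rot: [-117.4, 89.9, -170.5]
force: [0.5, 0.1, 0.5]
gripper_width: 59.3
```

Emit:
{"op": "send_rows", "data": {
  "commands": [
    [[0.02, 0, 0, 0, 0, 0], [0.04, 0, 0, 0, 0, 0], [0.04, 0, 0, 0, 0, 0]]
  ]
}}

```text
time_s: 9.28
ee_pos: [648.3, 167.7, -30.5]
ee_rot: [-131.7, 90.0, 175.3]
force: [0.2, 0.3, -0.2]
gripper_width: 59.3
```

Emit:
{"op": "send_rows", "data": {
  "commands": [
    [[0, 0, 0, 0, 0, 0], [0, 0, 0, 0, 0, 0], [0, 0, 0, 0, 0, 0], [0, 0, 0, 0, 0, 0], [0, 0, 0, 0, 0, 0], [0, 0, 0, 0, 0, 0], [0, 0, 0, 0, 0, 0], [0, 0, 0, 0, 0, 0]]
  ],
  "jaw": 1,
  "force": 25
}}

```text
time_s: 10.28
ee_pos: [648.5, 167.7, -30.3]
ee_rot: [73.0, 90.0, 20.0]
force: [-0.5, -0.2, 0.6]
gripper_width: 15.8
```

Gripped at 15.8 mm. I'll lift and carry it.

Emit:
{"op": "send_rows", "data": {
  "commands": [
    [[-0.1, 0, 0, 0, 0, 0], [-0.25, 0, 0, 0, 0, 0], [-0.45, 0, 0, 0, 0, 0], [-0.65, 0, 0, 0, 0, 0], [-0.8, 0, 0, 0, 0, 0], [-0.8, 0, 0, 0, 0, 0]]
  ]
}}

```text
time_s: 11.02
ee_pos: [649.5, 168.0, 51.6]
ee_rot: [68.0, 89.8, 14.9]
force: [-0.4, 0.4, -1.6]
gripper_width: 15.7
```

```bash
python3 - <<'E'
from h import *
p,f=np.array([252.594,516.569,178.676]),63.94
for s,w in [((0,-1,-.3),.325),((0,.4,1),0),((0,.4,1),0),((.3,.08,1),0),((.8,0,1),0),((.6,0,.14),0),((.05,0,0),0),((-.8,0,0),0),((.8,0,0),0),((.15,0,0),0),((.15,0,0),0),((.04,0,0),0),((-.8,0,0),0)]: p,f=go(p,f,s,w)
print(p,f,rel(p,f,(551.1,-256.1,49.7),-46.7)); s=env.state(); print(s["ee_pos"],s["gripper_width"],s["time_s"])
c=env.get_calibration("scene");P,d=env.grab_frame("scene")
a=proj(s["ee_pos"],c)[0].astype(int)
cv2.imwrite("pics/lift2.png",cv2.resize(P[a[1]-80:a[1]+60,a[0]-80:a[0]+80,::-1],None,fx=4,fy=4,interpolation=cv2.INTER_CUBIC))
E
```

```text
[648.388474   167.67801858  49.676     ] -53.06 (array([-0.   , -3.324,  2.802]), -0.0177)
[649.49273173 167.96794657  51.60300029] 15.732974144311948 11.025
```

View pics/lift2.png

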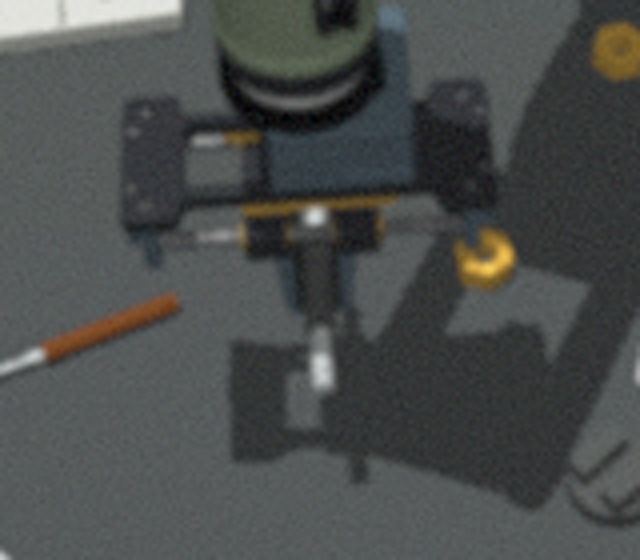

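The gauge is held level across the handle at crop (318,280). I'll carry it to the first compartment.

Emit:
{"op": "send_rows", "data": {
  "commands": [
    [[0, -0.15, 0.13, 0, 0, 0], [0, -0.4, 0.34, 0, 0, 0], [0, -0.65, 0.55, 0, 0, 0], [0, -0.83, 0.7, 0, 0, 0]]
  ]
}}

```text
time_s: 11.58
ee_pos: [622.7, 59.5, 48.8]
ee_rot: [-114.0, 89.9, -167.1]
force: [0.2, 0.0, -1.7]
gripper_width: 15.5
```

Emit:
{"op": "send_rows", "data": {
  "commands": [
    [[0, -0.28, 0.23, 0, 0, 0], [0, -0.55, 0.46, 0, 0, 0], [0, -0.83, 0.7, 0, 0, 0]]
  ]
}}

```text
time_s: 11.95
ee_pos: [599.0, -45.6, 49.2]
ee_rot: [-137.4, 90.0, 169.5]
force: [0.8, 1.1, -2.4]
gripper_width: 15.6
```

Emit:
{"op": "send_rows", "data": {
  "commands": [
    [[0, -0.28, 0.23, 0, 0, 0], [0, -0.55, 0.46, 0, 0, 0], [0, -0.83, 0.7, 0, 0, 0]]
  ]
}}

```text
time_s: 12.32
ee_pos: [574.6, -151.4, 49.3]
ee_rot: [-149.3, 90.0, 157.6]
force: [1.1, -0.5, -1.2]
gripper_width: 15.7
```

Emit:
{"op": "send_rows", "data": {
  "commands": [
    [[0, -0.28, 0.23, -0.006, 0, 0], [0, -0.55, 0.46, -0.012, 0, 0], [0, -0.75, 0.63, -0.018, 0, 0], [0, -0.83, 0.7, -0.018, 0, 0], [0, -0.83, 0.7, -0.018, 0, 0], [0, -0.83, 0.7, -0.018, 0, 0]]
  ]
}}

```text
time_s: 13.08
ee_pos: [551.4, -254.7, 49.5]
ee_rot: [152.6, 90.0, 106.0]
force: [-0.2, -0.5, -1.2]
gripper_width: 15.3
```

```bash
python3 - <<'E'
from h import *
p,f=np.array([648.388,167.678,49.676]),-53.06
for s,w in [((0,-.83,.7),0)]*3+[((0,-.83,.7),-.018)]: p,f=go(p,f,s,w)
print(p,f,rel(p,f,(551.1,-256.1,-26),-46.7)); s=env.state(); print(s["ee_pos"],s["gripper_width"],s["time_s"],s["qpos"])
o=[]
for n in("scene","top"):
    c=env.get_calibration(n);P,d=env.grab_frame(n)
    a=proj((551,-256,35),c)[0].astype(int);a=np.maximum(a,70); o.append(cv2.resize(P[a[1]-65:a[1]+65,a[0]-65:a[0]+65,::-1],None,fx=3,fy=3,interpolation=cv2.INTER_CUBIC))
cv2.imwrite("pics/hov2.png",np.hstack(o))
E
```

```text
[ 551.30586527 -255.64109846   49.676     ] -46.580000000000005 (array([ 0.757, -0.005,  0.002]), 0.0003)
[ 551.36936201 -254.7076572    49.49296858] 15.28011686113202 13.075 [-2.58994679e+01  2.71540223e+01  9.55344899e+01  3.83847261e-02
  5.73405261e+01  2.06374702e+01]
```

View pics/hov2.png

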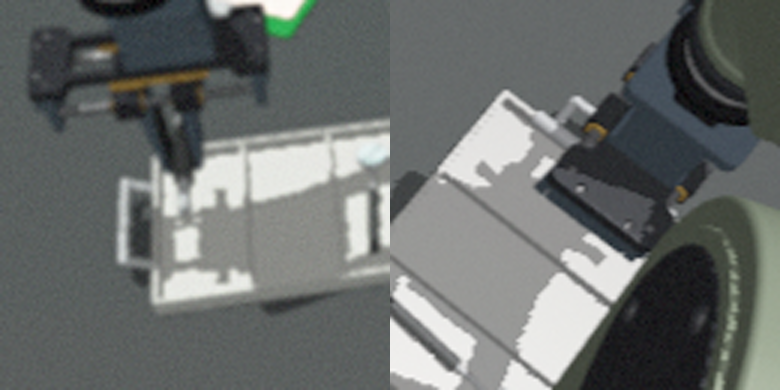

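The gauge hangs over the compartment beside the handle. I'll lower it gently.

Emit:
{"op": "send_rows", "data": {
  "commands": [
    [[0.15, 0, 0, 0, 0, 0], [0.35, 0, 0, 0, 0, 0], [0.52, 0, 0, 0, 0, 0], [0.62, 0, 0, 0, 0, 0], [0.68, 0, 0, 0, 0, 0], [0.71, 0, 0, 0, 0, 0], [0.71, 0, 0, 0, 0, 0]]
  ]
}}

```text
time_s: 14.05
ee_pos: [551.6, -255.7, -21.2]
ee_rot: [31.8, 90.0, -14.8]
force: [-0.9, -0.4, -1.1]
gripper_width: 15.5
```

Emit:
{"op": "send_rows", "data": {
  "commands": [
    [[0.015, 0, 0, 0, 0, 0], [0.03, 0, 0, 0, 0, 0], [0.04, 0, 0, 0, 0, 0], [0.045, 0, 0, 0, 0, 0], [0.045, 0, 0, 0, 0, 0]]
  ]
}}

```text
time_s: 14.68
ee_pos: [551.3, -255.6, -25.9]
ee_rot: [118.1, 90.0, 71.6]
force: [-0.4, -0.2, -1.7]
gripper_width: 15.5
```

Emit:
{"op": "send_rows", "data": {
  "commands": [
    [[0.005, 0, 0, 0, 0, 0], [0.008, 0, 0, 0, 0, 0], [0.008, 0, 0, 0, 0, 0], [0.008, 0, 0, 0, 0, 0]]
  ]
}}

```text
time_s: 15.18
ee_pos: [551.4, -255.7, -26.3]
ee_rot: [37.3, 90.0, -9.2]
force: [-1.0, 1.0, 2.9]
gripper_width: 15.7
```

Contact: the force went from -1.7 to +2.9 N. I'll open slightly and rise.

Emit:
{"op": "send_rows", "data": {
  "commands": [
    [[0, 0, 0, 0, 0, 0], [0, 0, 0, 0, 0, 0], [0, 0, 0, 0, 0, 0], [0, 0, 0, 0, 0, 0]]
  ],
  "jaw": 0.4
}}

```text
time_s: 15.68
ee_pos: [551.3, -255.6, -26.8]
ee_rot: [156.1, 90.0, 109.5]
force: [1.0, 0.3, 0.2]
gripper_width: 27.2
```

Emit:
{"op": "send_rows", "data": {
  "commands": [
    [[-0.1, 0, 0, 0, 0, 0], [-0.3, 0, 0, 0, 0, 0], [-0.6, 0, 0, 0, 0, 0], [-0.9, 0, 0, 0, 0, 0], [-0.9, 0, 0, 0, 0, 0]]
  ]
}}

```text
time_s: 16.3
ee_pos: [553.3, -256.6, 66.5]
ee_rot: [21.6, 89.6, -25.0]
force: [0.3, 0.8, -0.5]
gripper_width: 27.8
```

```bash
python3 - <<'E'
from h import *
p,f=go((551.30586527,-255.64109846,49.676),-46.58,(.71+.045+.008-.9,0,0))
print(p,f)
# scriber: enlarge from t0 frame
for n in("top","scene"):
    z=load(n);c={"top":(288,214),"scene":(256,219)}[n]
    cv2.imwrite(f"pics/scr_{n}.png",cv2.resize(z["p"][c[1]-32:c[1]+32,c[0]-38:c[0]+38,::-1],None,fx=8,fy=8,interpolation=cv2.INTER_CUBIC))
E
```

```text
[ 551.30586527 -255.64109846   63.376     ] -46.58
```

View pics/scr_top.png

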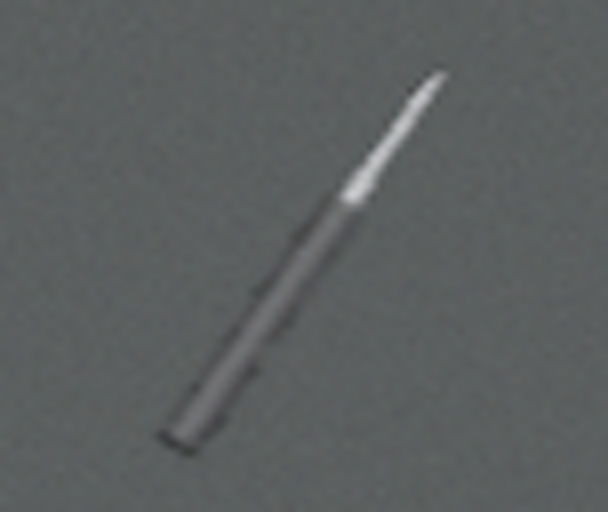

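View pics/scr_scene.png

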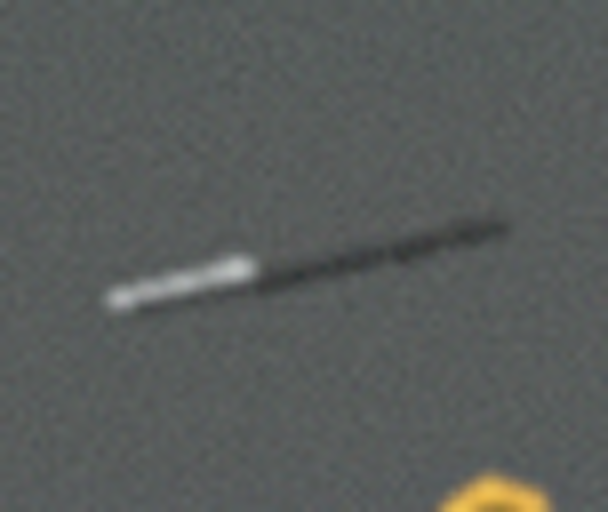

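```bash
python3 - <<'E'
from h import *
D={"top":((250,182),[(182,435),(350,198),(440,75)]),"scene":((218,187),[(503,228),(252,271),(110,299)])}
for n,(o,q) in D.items():
    z=load(n);w=ray(np.array(o)+(np.array(q)+.5)/8-.5,z,7)[:,:2];d=w[2]-w[0]
    print(n,"hm",((w[0]+w[1])/2).round(1),"len",np.hypot(*(w[1]-w[0])).round(1),np.hypot(*d).round(1),"yaw",np.degrees(np.arctan2(d[1],d[0])).round(1))
p,f=np.array([551.306,-255.641,63.376]),-46.58
tgt=(467.5,115.5,63.4)
print(rel(p,f,tgt,46.5))
E
```

```text
top hm [466.1 114.8] len 79.1 121.5 yaw -41.2
scene hm [469.4 116.4] len 78.8 123.0 yaw -44.6
(array([-0.   ,  1.942, -3.272]), -0.2586)
```

The enlarged view confirms the scriber: dark handle from (182,435) to (350,198), one bright point to (440,75). I'll go there.

Emit:
{"op": "send_rows", "data": {
  "commands": [
    [[0, 0.16, -0.27, 0, 0, 0], [0, 0.32, -0.54, 0, 0, 0], [0, 0.48, -0.82, 0, 0, 0]]
  ]
}}

```text
time_s: 16.68
ee_pos: [528.8, -162.0, 62.3]
ee_rot: [-156.6, 89.9, 156.8]
force: [-0.2, 0.6, -0.7]
gripper_width: 27.4
```

Emit:
{"op": "send_rows", "data": {
  "commands": [
    [[0, 0.16, -0.27, 0, 0, 0], [0, 0.32, -0.54, 0, 0, 0], [0, 0.48, -0.82, 0, 0, 0]]
  ],
  "jaw": -0.3
}}

```text
time_s: 17.05
ee_pos: [507.3, -69.4, 62.4]
ee_rot: [-147.8, 89.9, 165.6]
force: [0.2, 0.2, 0.4]
gripper_width: 54.6
```

Emit:
{"op": "send_rows", "data": {
  "commands": [
    [[0, 0.16, -0.27, 0, 0, 0], [0, 0.32, -0.54, 0, 0, 0], [0, 0.48, -0.82, 0, 0, 0]]
  ]
}}

```text
time_s: 17.42
ee_pos: [485.8, 22.9, 62.5]
ee_rot: [-134.9, 89.9, 178.5]
force: [-0.9, -0.4, 0.6]
gripper_width: 59.5
```

Emit:
{"op": "send_rows", "data": {
  "commands": [
    [[0, 0.16, -0.27, -0.029, 0, 0], [0, 0.32, -0.54, -0.058, 0, 0], [0, 0.48, -0.82, -0.087, 0, 0], [0, 0.5, -0.82, -0.116, 0, 0], [0, 0.5, -0.82, -0.145, 0, 0], [0, 0.5, -0.82, -0.174, 0, 0], [0, 0.5, -0.82, -0.203, 0, 0], [0, 0.5, -0.82, -0.232, 0, 0], [0, 0.5, -0.82, -0.26, 0, 0], [0, 0.5, -0.82, -0.26, 0, 0], [0, 0.5, -0.82, -0.26, 0, 0]]
  ]
}}

```text
time_s: 18.8
ee_pos: [466.4, 115.9, 63.0]
ee_rot: [139.0, 90.0, -174.1]
force: [-0.1, 0.4, 0.1]
gripper_width: 59.6
```

```bash
python3 - <<'E'
from h import *
p,f=np.array([551.306,-255.641,63.376]),-46.58
for s,w in [((0,.48,-.82),0)]*3+[((0,.5,-.82),-.26)]: p,f=go(p,f,s,w)
print(p,f,rel(p,f,(467.7,115.6,-32),47)); s=env.state(); print(s["ee_pos"],s["gripper_width"],s["time_s"],s["qpos"])
o=[]
for n in("scene","top"):
    c=env.get_calibration(n);P,d=env.grab_frame(n);np.savez(f"pics/{n}2.npz",p=P,d=d,**c)
    a=proj((467,115,10),c)[0].astype(int) if n=="scene" else np.array((424,191)); o.append(cv2.resize(P[a[1]-65:a[1]+65,a[0]-65:a[0]+65,::-1],None,fx=3,fy=3,interpolation=cv2.INTER_CUBIC))
    if n=="scene":a=(153,178);o.append(cv2.resize(P[a[1]-65:a[1]+65,a[0]-65:a[0]+65,::-1],None,fx=3,fy=3,interpolation=cv2.INTER_CUBIC)[:, :])
cv2.imwrite("pics/hov3.png",cv2.resize(np.hstack(o),None,fx=.68,fy=.68,interpolation=cv2.INTER_AREA))
E
```

```text
[466.7670709  115.94098216  63.376     ] 47.02000000000001 (array([ 0.954, -0.009,  0.004]), 0.0001)
[466.43552743 115.88357895  62.96194198] 59.6408675105818 18.8 [ 1.25774052e+01  1.62709356e+01  1.11343050e+02  6.32311522e-03
  5.24285778e+01 -3.43075101e+01]
```

View pics/hov3.png

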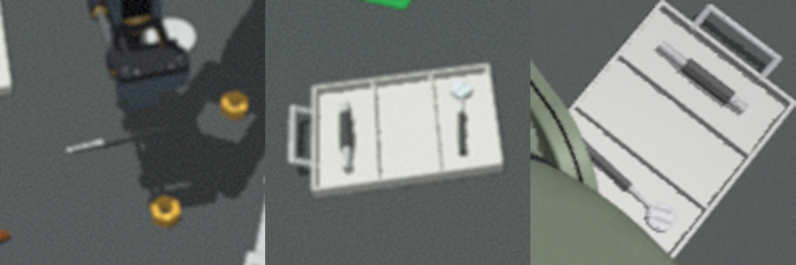

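The gauge lies in the first compartment, along it and about centred. The gripper is above the scriber, so I'll descend.

Emit:
{"op": "send_rows", "data": {
  "commands": [
    [[0.2, 0, 0, 0, 0, 0], [0.45, 0, 0, 0, 0, 0], [0.65, 0, 0, 0, 0, 0], [0.8, 0, 0, 0, 0, 0], [0.88, 0, 0, 0, 0, 0], [0.92, 0, 0, 0, 0, 0], [0.92, 0, 0, 0, 0, 0]]
  ]
}}

```text
time_s: 19.77
ee_pos: [467.0, 116.0, -28.5]
ee_rot: [-24.2, 90.0, 22.8]
force: [0.4, 0.3, -0.6]
gripper_width: 59.3
```

Emit:
{"op": "send_rows", "data": {
  "commands": [
    [[0.015, 0, 0, 0, 0, 0], [0.03, 0, 0, 0, 0, 0], [0.04, 0, 0, 0, 0, 0], [0.04, 0, 0, 0, 0, 0]]
  ]
}}

```text
time_s: 20.27
ee_pos: [466.8, 116.0, -32.7]
ee_rot: [37.4, 90.0, 84.4]
force: [0.6, 0.0, -0.5]
gripper_width: 59.3
```

Emit:
{"op": "send_rows", "data": {
  "commands": [
    [[0, 0, 0, 0, 0, 0], [0, 0, 0, 0, 0, 0], [0, 0, 0, 0, 0, 0], [0, 0, 0, 0, 0, 0], [0, 0, 0, 0, 0, 0], [0, 0, 0, 0, 0, 0], [0, 0, 0, 0, 0, 0], [0, 0, 0, 0, 0, 0]]
  ],
  "jaw": 1,
  "force": 25
}}

```text
time_s: 21.28
ee_pos: [466.6, 115.9, -32.7]
ee_rot: [141.3, 90.0, -171.6]
force: [-0.6, -0.5, 1.2]
gripper_width: 10.9
```

Emit:
{"op": "send_rows", "data": {
  "commands": [
    [[-0.1, 0, 0, 0, 0, 0], [-0.25, 0, 0, 0, 0, 0], [-0.45, 0, 0, 0, 0, 0], [-0.65, 0, 0, 0, 0, 0], [-0.8, 0, 0, 0, 0, 0], [-0.8, 0, 0, 0, 0, 0]]
  ]
}}

```text
time_s: 22.02
ee_pos: [468.1, 116.3, 48.8]
ee_rot: [-32.5, 89.8, 14.6]
force: [-0.7, 1.3, -1.0]
gripper_width: 10.9
```

```bash
python3 - <<'E'
from h import *
T={"top":(500.6,-195.3),"scene":(503.2,-200.1)}
B={"top":(405,120,480,185),"scene":(118,155,141,203)}
for n in T:
    z=load(n,"2");b=B[n];g=cv2.cvtColor(z["p"],cv2.COLOR_RGB2GRAY)[b[1]:b[3],b[0]:b[2]]
    m=(g<110).astype(np.uint8);k,l,s,ce=cv2.connectedComponentsWithStats(m)
    ax=np.array([[-.685,.729],[-.729,-.685]])
    for i in range(1,k):
        if s[i,4]>40:
            v,u=np.nonzero(l==i); w=ray(np.c_[u+b[0],v+b[1]],z,13)[:,:2]; mu=w.mean(0);_,_,V=np.linalg.svd(w-mu); print(n,s[i],mu.round(1),"tray xy",(ax@(mu-T[n])).round(1),"yaw",np.degrees(np.arctan2(V[0,1],V[0,0])).round(1)%180)
p,f=np.array([466.767,115.941,-32.624+80]),47.02
print(p,rel(p,f,(516.6,-184.3,47.4),-46.7)); s=env.state();print(s["ee_pos"],s["gripper_width"],s["time_s"])
E
```

```text
top [   0    0   75   31 1192] [ 634.9 -270.3] tray xy [-146.7  -46.5] yaw 79.9
top [ 18  10  57  44 133] [ 582.1 -272.2] tray xy [-111.8   -6.7] yaw 43.19999999999999
top [ 37  12  35  30 346] [ 591.2 -291.3] tray xy [-132.    -0.3] yaw 43.099999999999994
top [ 27  35  27  24 224] [ 550.  -252.1] tray xy [-75.3   2.9] yaw 43.30000000000001
top [ 0 36 37 29 53] [ 545.7 -202. ] tray xy [-35.8 -28.3] yaw 43.19999999999999
scene [ 7 13  6 18 90] [ 550.  -257.4] tray xy [-73.8   5.1] yaw 45.5
[466.767 115.941  47.376] (array([-0.   , -2.411, -1.857]), 0.2603)
[468.07638286 116.312409    48.83725059] 10.905195626519717 22.025
```

The gauge measures at tray (-75, +4) with yaw 43.2°, matching the tray. The scriber is held at 10.9 mm. I'll carry it to the middle compartment.

Emit:
{"op": "send_rows", "data": {
  "commands": [
    [[0, -0.15, -0.12, 0, 0, 0], [0, -0.35, -0.27, 0, 0, 0], [0, -0.58, -0.45, 0, 0, 0], [0, -0.8, -0.62, 0, 0, 0]]
  ]
}}

```text
time_s: 22.52
ee_pos: [482.7, 15.3, 46.8]
ee_rot: [125.8, 89.9, 172.9]
force: [-0.3, 0.3, -0.9]
gripper_width: 10.7
```

Emit:
{"op": "send_rows", "data": {
  "commands": [
    [[0, -0.27, -0.21, 0, 0, 0], [0, -0.54, -0.42, 0, 0, 0], [0, -0.8, -0.62, 0, 0, 0]]
  ]
}}

```text
time_s: 22.9
ee_pos: [499.0, -84.9, 46.7]
ee_rot: [110.0, 89.9, 157.0]
force: [0.3, -0.5, -1.3]
gripper_width: 10.9
```

Emit:
{"op": "send_rows", "data": {
  "commands": [
    [[0, -0.2, -0.15, 0.02, 0, 0], [0, -0.4, -0.3, 0.045, 0, 0], [0, -0.6, -0.45, 0.07, 0, 0], [0, -0.75, -0.57, 0.095, 0, 0], [0, -0.81, -0.62, 0.12, 0, 0], [0, -0.81, -0.62, 0.145, 0, 0], [0, -0.81, -0.62, 0.17, 0, 0], [0, -0.81, -0.62, 0.195, 0, 0], [0, -0.81, -0.62, 0.22, 0, 0], [0, -0.81, -0.62, 0.24, 0, 0], [0, -0.81, -0.62, 0.26, 0, 0], [0, -0.81, -0.62, 0.26, 0, 0], [0, -0.81, -0.62, 0.26, 0, 0]]
  ]
}}

```text
time_s: 24.52
ee_pos: [516.1, -184.3, 46.9]
ee_rot: [-162.5, 90.0, 151.0]
force: [0.2, -0.5, -0.5]
gripper_width: 10.8
```

```bash
python3 - <<'E'
from h import *
p,f=np.array([466.767,115.941,47.376]),47.02
for s,w in [((0,-.8,-.62),0)]*2+[((0,-.81,-.62),.26)]: p,f=go(p,f,s,w)
print(p,f,rel(p,f,(516.6,-184.3,-28.6),-46.7)); s=env.state(); print(s["ee_pos"],s["gripper_width"],s["time_s"])
o=[]
for n in("scene","top"):
    c=env.get_calibration(n);P,d=env.grab_frame(n);np.savez(f"pics/{n}3.npz",p=P,d=d,**c)
    a=(153,165) if n=="scene" else (424,191); o.append(cv2.resize(P[a[1]-65:a[1]+65,a[0]-65:a[0]+65,::-1],None,fx=3,fy=3,interpolation=cv2.INTER_CUBIC))
cv2.imwrite("pics/hov4.png",np.hstack(o))
E
```

```text
[ 516.27640118 -184.43512954   47.376     ] -46.580000000000005 (array([0.76 , 0.003, 0.001]), 0.0003)
[ 516.07038865 -184.31554253   46.94576979] 10.814853947472576 24.525
```

View pics/hov4.png

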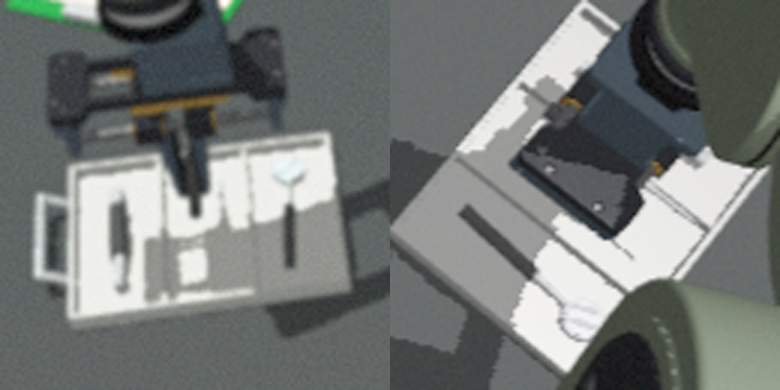

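The scriber hangs straight over the middle compartment with its needle at (660,190)-(710,230). I'll lower it gently.

Emit:
{"op": "send_rows", "data": {
  "commands": [
    [[0.15, 0, 0, 0, 0, 0], [0.35, 0, 0, 0, 0, 0], [0.52, 0, 0, 0, 0, 0], [0.62, 0, 0, 0, 0, 0], [0.68, 0, 0, 0, 0, 0], [0.72, 0, 0, 0, 0, 0], [0.73, 0, 0, 0, 0, 0], [0.73, 0, 0, 0, 0, 0]]
  ]
}}

```text
time_s: 25.62
ee_pos: [516.6, -184.5, -25.4]
ee_rot: [35.9, 90.0, -10.7]
force: [0.2, -1.2, -1.3]
gripper_width: 10.8
```

Emit:
{"op": "send_rows", "data": {
  "commands": [
    [[0.01, 0, 0, 0, 0, 0], [0.02, 0, 0, 0, 0, 0], [0.025, 0, 0, 0, 0, 0], [0.03, 0, 0, 0, 0, 0], [0.03, 0, 0, 0, 0, 0], [0.03, 0, 0, 0, 0, 0]]
  ]
}}

```text
time_s: 26.38
ee_pos: [516.3, -184.4, -28.7]
ee_rot: [93.9, 90.0, 47.4]
force: [0.2, -0.7, -0.5]
gripper_width: 11.0
```

Emit:
{"op": "send_rows", "data": {
  "commands": [
    [[0.003, 0, 0, 0, 0, 0], [0.005, 0, 0, 0, 0, 0], [0.005, 0, 0, 0, 0, 0], [0.005, 0, 0, 0, 0, 0]]
  ]
}}

```text
time_s: 26.88
ee_pos: [516.3, -184.4, -28.7]
ee_rot: [42.6, 90.0, -4.0]
force: [-1.6, 0.7, 5.7]
gripper_width: 10.6
```

Contact at +5.7 N. I'll release and rise straight up.

Emit:
{"op": "send_rows", "data": {
  "commands": [
    [[0, 0, 0, 0, 0, 0], [0, 0, 0, 0, 0, 0], [0, 0, 0, 0, 0, 0], [0, 0, 0, 0, 0, 0]]
  ],
  "jaw": 0.45
}}

```text
time_s: 27.38
ee_pos: [516.3, -184.4, -29.3]
ee_rot: [173.6, 90.0, 127.0]
force: [-0.2, -0.9, 0.2]
gripper_width: 25.2
```

Emit:
{"op": "send_rows", "data": {
  "commands": [
    [[-0.1, 0, 0, 0, 0, 0], [-0.3, 0, 0, 0, 0, 0], [-0.6, 0, 0, 0, 0, 0], [-0.9, 0, 0, 0, 0, 0], [-0.9, 0, 0, 0, 0, 0]]
  ]
}}

```text
time_s: 28.0
ee_pos: [518.4, -185.2, 63.8]
ee_rot: [26.4, 89.6, -20.2]
force: [0.2, 0.0, -0.4]
gripper_width: 25.3
```

Emit:
{"op": "send_rows", "data": {
  "commands": [
    [[-0.3, 0.2, -0.4, 0, 0, 0], [-0.5, 0.4, -0.8, 0, 0, 0], [-0.5, 0.5, -1, 0, 0, 0]]
  ]
}}

```text
time_s: 28.38
ee_pos: [483.5, -75.9, 111.7]
ee_rot: [51.1, 89.9, 4.6]
force: [-0.2, 0.5, 0.2]
gripper_width: 25.4
```

Emit:
{"op": "send_rows", "data": {
  "commands": [
    [[0, 0.25, -0.4, 0, 0, 0], [0, 0.4, -0.8, 0, 0, 0], [0, 0.5, -1, 0, 0, 0], [0, 0.5, -1, 0, 0, 0], [0, 0.5, -1, 0, 0, 0]]
  ]
}}

```text
time_s: 29.0
ee_pos: [451.5, 29.0, 110.5]
ee_rot: [-90.9, 90.0, -137.5]
force: [0.4, 0.8, 0.2]
gripper_width: 25.1
```

```bash
python3 - <<'E'
from h import *
s=env.state(); print(s["ee_pos"],s["gripper_width"],s["time_s"],s["force"])
o=[]
T={"top":(500.6,-195.3),"scene":(503.2,-200.1)};ax=np.array([[-.685,.729],[-.729,-.685]])
for n in("scene","top"):
    c=env.get_calibration(n);P,d=env.grab_frame(n);np.savez(f"pics/{n}4.npz",p=P,d=d,**c)
    a=(153,175) if n=="scene" else (424,191); o.append(cv2.resize(P[a[1]-65:a[1]+65,a[0]-65:a[0]+65,::-1],None,fx=3,fy=3,interpolation=cv2.INTER_CUBIC))
    g=cv2.cvtColor(P,cv2.COLOR_RGB2GRAY);k,l,st,ce=cv2.connectedComponentsWithStats((g<115).astype(np.uint8))
    for i in range(1,k):
        if 40<st[i,4]<700:
            v,u=np.nonzero(l==i);w=ray(np.c_[u,v],c,9)[:,:2];mu=w.mean(0);t=ax@(mu-T[n])
            if abs(t[0])<112 and abs(t[1])<80:
                _,_,V=np.linalg.svd(w-mu);print(n,st[i],"tray",t.round(1),"len",np.ptp((w-mu)@V[0]).round(),"yaw",(np.degrees(np.arctan2(V[0,1],V[0,0]))%180).round(1))
cv2.imwrite("pics/fin.png",np.hstack(o))
E
```

```text
[451.52024503  29.04103845 110.51665208] 25.062464521521626 29.0 [0.40069443 0.7859486  0.20797183]
scene [125 167   6  19  96] tray [-74.5   9.9] len 66.0 yaw 44.4
scene [156 169   4  24  70] tray [  1.8 -20.8] len 83.0 yaw 43.5
scene [183 169   3  20  45] tray [ 70.9 -25.6] len 68.0 yaw 38.8
```

View pics/fin.png

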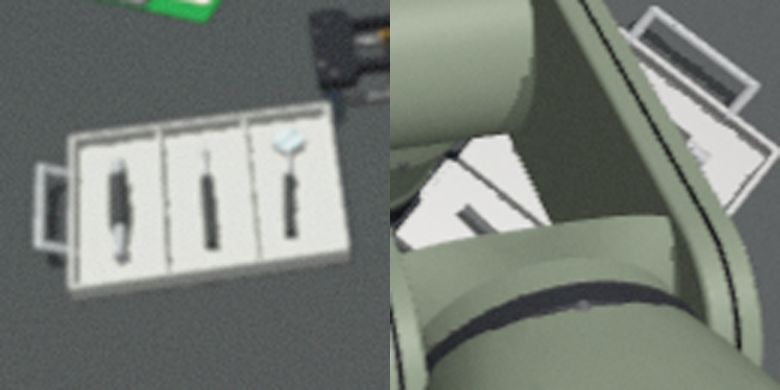

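```bash
python3 - <<'E'
from workcell import env
print(env.job_done())
E
```

```text
the job is handed in; nothing more can be done
None
```

The plug gauge now lies in the first compartment, next to the carrying handle, and the scriber lies in the middle one. I never touched the mirror. The job was handed in at about 29 s of the 51 s allowed.

**Grasp:** My first grasp of the gauge closed on nothing. Depth images showed the fingertips about 35 mm short of the reported TCP. I grasped lower from then on, and both later grasps held, at 15.8 mm and 10.9 mm.

**Placing:** Both instruments were lowered until they touched the floor (3 N and 6 N), released with a small opening, and the gripper was raised straight up.

**Last checks:**

| Instrument | Across its compartment | Along its compartment | Yaw (tray 43.3°) |
|---|---|---|---|
| Plug gauge | 1–2 mm off centre | handle 3–5 mm off mid, so the whole gauge is within about 4 mm | 43–45.5° |
| Scriber | about 2 mm off centre | whole scriber within about 2 mm of mid | 43.5° |

**Disagreements:**
- The two cameras disagreed by 3–7 mm in absolute position, so I used averages or positions relative to the tray.
- In the final check, the scene camera put the gauge at +10 mm along its compartment. That pass used a lower viewing height than the gauge's true one, so I relied on the earlier readings.
- In the final top view the arm hid most of the tray. The scriber's final position therefore rests on the scene camera alone.

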